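Pack a parts order in two layers

ROBOT

A 6-joint arm with a two-finger parallel gripper is mounted at the origin on the work surface. World frame = base frame: x ahead of the robot, y to its left, z up, the work surface at z = 0. Lengths are in m, angles in degrees, forces in N, time in s.
With the tool pointing down it reaches from about 0.325 to 0.85 m from the base axis. Payload 4.4 kg.
Tool frame: the origin (TCP) lies midway between the tips of the shut fingers; the grasp point (between the pads) lies 19 mm behind it (bot.grip_point_offset is the distance from the TCP to the grasp point, in m); z points along the fingers, y is the line along which they close (so a half turn about z gives the same grasp; the last joint's range is limited). The gripper opens to 94 mm and grips with 3 to 60 N. Pads are 16 mm wide; open, the fingers measure 119 mm over their backs; the gripper's body (75 mm by 177 mm) begins 78 mm behind the grasp point.
Start: joints at [-8.623, 11.837, 88.321, -0, 79.842, -8.623], TCP at [0.575, -0, 0.205] pointing down, gripper open.
Joint ranges: [-156.59, 156.59], [-49.26, 127.26], [12.9, 141.05], [-63.56, 243.56], [4.71, 150.69], [-161.64, 161.64]. Speed limits (degrees/s): [159.86, 159.86, 180, 180, 180, 180].

INTERFACE

Orientations are given as [roll, pitch, yaw] about the fixed x, y, z axes, in that order (R = Rz(yaw) Ry(pitch) Rx(roll)).
In Python, from bench import bot gives the robot as it stands.
- The arm moves only by the tool apply_moves, never from a script. Its argument "commands" is one flat list of numbers, 7 for each row, row after row: the closure, from 0 (fully open) to 1 (shut), then the shift along the tool's x, y, z in units of 30 mm (1.0 is 30 mm), then the turn, a rotation vector about the tool's x, y, z in units of 8 degrees (1.0 is 8 degrees). A call has 1 to 5 rows; each row is the pose to reach, as a shift and turn from the pose commanded when the call began, along the tool's axes at that moment; what a row does not reach only later rows make up. A row lasts 1/10 s, in which the tool goes at most 50 mm and 8.59 degrees, less where a joint would pass 70% of its speed; a pose out of reach is approached as far as the arm can. A call with a gripper value outside its range is refused whole. The fingers move at their own pace and stop on an object; "grip_force" is the grip in N (left out, the last holds). Time passes only in rows, so rows that repeat a pose let the fingers close. It gives the time, the measured TCP pose, the force, the opening and the grip force at its end, in the units of the state.
- bot.observe(): the state, without advancing time (a new reading comes with each control period).
- bot.get_image(name): name is "scene" or "side" or "wrist"; returns a dict with "color" (384x512x3 uint8, red, green, blue), "range_z" (384x512 float32, m along the optical axis (not along the pixel's ray), 0 where there is no reading), "K" (3x3 intrinsics, pixels), "distortion" ([k1, k2, p1, p2, k3] as OpenCV has them; the pictures are not rectified), "world_from_camera" (4x4, takes a point from camera to world coordinates); the wrist camera has in their place "T_tool_cam" (4x4, takes a point from camera to tool coordinates, whose origin is the TCP and whose axes are the flange's). Camera axes: x right, y down, z forward; pixel columns grow to the right and rows downward; lengths in m; the calibration is good to about 2 mm. A picture is of the moment at which its call begins: read the wrist's pose just before it.
- bot.close_job(): hands the job in; it is judged then, once.
Trained networks look in the newest picture that a camera, given by its name, has taken for a name from the list of things; names that differ only in an ending like _2 or _b are one class to them, and where a whole thing is asked for, a point or a joint stands for the part that bears it (a point fixed in the world has none). Each returns a list of dicts, best first, with "confidence" (0 to 1); they miss things now and then, are a little off and sometimes report something else, mostly with a low value. They report only what shows in the picture. A call takes as long as a camera call. They do not tell look-alikes from the thing itself.
- bot.search_frame(camera, thing): "at" ([x, y, z] in m, in world coordinates, good to about 4 mm: the middle of the surface that is visible of it).
The state is a dict: "time_s": time; "joint_pos": joint angles; "qd": joint speeds; "effort": joint torques, N m; "position": TCP position; "eef_rot": TCP orientation; "ft_force": force on the tool from outside, world axes, zero at the start; "torque": the same for the moment, N m; "opening": finger opening in m; "finger_force": force on a finger pad.
Only numpy, scipy, OpenCV 4.12 (cv2) and the standard library are available. Lean on these libraries where they do the work, as an engineer would, in place of code of your own. Each camera call takes 0.05 s, during which the arm holds its last target. There are 200 camera calls.

TASK

Pack this order in layers: first push the flat carton along the bench all the way into the three-sided packing tray, then tip the hinged divider over and press it fully down on top so that it lies level. Last, set the grey tub upright on the middle of the divider, lengthways with the tray, and let go. Keep the carton on the bench as you slide it, and leave the jar, the tape roll and the parts bin where they are.

Things in the scene. Friction and masses are not known exactly. Their poses are not given: they have to be found in the camera images.
- tray: Grey sheet-steel packing tray fixed to the bench: two side walls, a low back wall, no front. Origin: centre of its floor, level with the bench (no step). +y points out of the open mouth, x across, z up. Inside 118 mm wide (x -59 to +59), 150 mm long: back wall's inner face at y = -75 mm. Side walls 4 mm thick, 60 mm high; back wall 45 mm high.
- divider (a joint): Angle (rad) of the aluminium divider plate hinged over the tray's back wall, axis along tray x at tray y = -78 mm, 50 mm above the bench. 0 = level over the tray (top 52 mm, underside 48 mm up), 1.57 = upright, 1.95 = limit, leaning away from the mouth; starts upright or leaning back. Stiff hinge (0.22 N m friction, plate 0.2 kg): stays at any angle; push it all the way down, 2 to 4 N.
- tray_mouth (a point): Middle of the tray's open mouth, on the bench, at tray y = +76 mm; axes as the tray's. From the mouth two wings, 24 mm long and 40 mm high, flare outward by 0.5 rad as a funnel, ending at tray y = +96 mm.
- divider_edge (a point): Middle of the divider's free edge, 154 mm from the hinge, on its upper face. Axes: y from hinge to free edge, z out of the upper face. Plate 112 mm wide, 4 mm thick, reaching 157 mm from the hinge. Along this edge a 3 mm thick lip bends down 30 mm and closes the mouth when down (inner face at tray y = +76 mm, lower edge 20 mm above the bench), so the carton must be in first.
- carton_center (a point): Centre (20 mm above its underside) of the flat brown cardboard carton, 100 mm (its x) by 130 mm (its y) by 40 mm high, about 0.45 kg: too wide to grip. It lies on the bench in front of the mouth, its y roughly along the tray's y but askew and off to one side. It fits the tray with 9 mm on either side.
- tub_center (a point): Centre of the body (25 mm above its underside) of a grey plastic parts tub, 60 mm (its x) by 110 mm (its y) by 50 mm high, plus a pale lid 6 mm high inset 4 mm on top (56 mm in all); about 0.35 kg. It stands on the bench, either beyond the carton or on the other side behind the tray. Grip it across its 60 mm.
- jar: Bystander: closed glass jar, 68 mm across and 85 mm high, origin at the centre of its underside. It stands at the place that the tub has not got.
- tape: Bystander: paper tape roll lying flat, 100 mm across, 48 mm high; origin under its centre.
- bin: Bystander: open cardboard parts bin, 90 mm (x) by 140 mm (y) by 55 mm high; origin under its centre.
Things that resemble listed ones, but are neither listed nor needed, are in the scene too. Leave any yellow look-alike of the part that bears carton_center alone. What is shaped like the part that bears tub_center but purple is not meant.

How it is judged:
By the outcome, as a careful person would: the job done as asked, in the order asked, and still so for the second after the job is handed in, with the robot touching nothing.
It also fails if it takes over 72 s, if anything falls off the work surface, if the arm or the gripper's body presses on something with over 40 N, if the wrist force passes 120 N, or if a joint passes its speed limit or range.

## Working session

There is one attempt and no reset: what is moved stays moved. The work goes in short steps, Python scripts to look and compute and a tool call to move; the robot and the scene stay as the last step left them, time stands still between calls to the robot, and variables do not carry over. Pictures are saved under pics/ and viewed, at most 14 in all, crops included, and the job is handed in when it is done.

Besides the shell and the picture viewer there is one more tool, called after ">>>" as name(argument=value, ...) on one line, values as JSON. apply_moves: Moves the arm, as the interface text tells. Its arguments: {"type":"object","properties":{"commands":{"type":"array"},"grip_force":{"type":"number"}},"required":["commands"]}

```bash
mkdir -p pics; ls
cat > h.py <<'E'
import numpy as np, cv2
from bench import bot
from scipy.spatial.transform import Rotation as R
def cloud(name):
    o=bot.observe(); d=bot.get_image(name)
    z=d["range_z"]; h,w=z.shape
    uv=np.stack(np.meshgrid(np.arange(w),np.arange(h)),-1).reshape(-1,1,2).astype(np.float64)
    n=cv2.undistortPoints(uv,np.array(d["K"]),np.array(d["distortion"])).reshape(h,w,2)
    P=np.dstack([n*z[...,None],z])
    if "world_from_camera" in d: T=np.array(d["world_from_camera"])
    else:
        W=np.eye(4); W[:3,:3]=R.from_euler("xyz",o["eef_rot"],degrees=True).as_matrix(); W[:3,3]=o["position"]
        T=W@np.array(d["T_tool_cam"])
    P=P@T[:3,:3].T+T[:3,3]; P[z==0]=np.nan
    return d["color"],P,T
def save(n,c): cv2.imwrite("pics/"+n,c[...,::-1])
E
python3 - <<'E'
from h import *
ims=[]
for n in("scene","side"):
    c,P,T=cloud(n); ims.append(c); np.savez(n+".npz",c=c,P=P); print(n,T.round(2).tolist())
    for t in("tray","divider","carton_center","tub_center","jar","tape","bin"):
        print(t,[(np.round(r["at"],3).tolist(),round(r["confidence"],2)) for r in bot.search_frame(n,t)])
save("a.png",ims[0]); save("b.png",ims[1])
print(bot.observe())
E
```

```text
pics
scene [[0.07, 0.84, -0.54, 1.13], [1.0, -0.06, 0.05, -0.04], [0.01, -0.54, -0.84, 1.04], [0.0, 0.0, 0.0, 1.0]]
tray [([0.542, -0.136, 0.024], 0.65)]
divider [([0.56, -0.2, 0.201], 0.83)]
carton_center [([0.363, -0.071, 0.041], 0.94), ([0.528, 0.083, 0.043], 0.9)]
tub_center [([0.396, 0.404, 0.052], 0.96), ([0.529, 0.371, 0.054], 0.87)]
jar [([0.554, -0.406, 0.072], 0.74)]
tape [([0.715, -0.293, 0.044], 0.57)]
bin [([0.712, 0.331, 0.014], 0.75)]
side [[0.87, -0.28, 0.4, -0.02], [-0.49, -0.53, 0.69, -0.94], [0.02, -0.8, -0.6, 0.89], [0.0, 0.0, 0.0, 1.0]]
tray [([0.536, -0.192, 0.056], 0.92)]
divider []
carton_center [([0.339, -0.088, 0.039], 0.73), ([0.5, 0.056, 0.037], 0.66)]
tub_center [([0.369, 0.384, 0.045], 0.95), ([0.501, 0.338, 0.046], 0.68)]
jar [([0.521, -0.42, 0.066], 0.97)]
tape [([0.703, -0.301, 0.036], 0.7)]
bin [([0.706, 0.326, 0.032], 0.63)]
{'time_s': 0.8, 'joint_pos': array([-8.62375969e+00,  1.18339641e+01,  8.83188346e+01, -2.28800240e-04,
        7.98423026e+01, -8.62211399e+00]), 'qd': array([-0.04962051,  0.06220744, -0.10762097, -0.05564309, -0.10703683,
       -0.08395541]), 'effort': array([ 2.75349475e-04, -3.70834386e+01, -2.81744581e+01,  6.99501741e-02,
        2.72364460e-02, -8.04875697e-06]), 'position': array([ 5.75025870e-01, -2.40727946e-05,  2.05501494e-01]), 'eef_rot': array([1.79995190e+02, 9.57066681e-04, 8.99983946e+01]), 'ft_force': array([ 0.33845283, -0.44213813,  0.05717679]), 'torque': array([ 0.03980022,  0.01415624, -0.02639441]), 'finger_force': 0.0, 'opening': 0.09392734886725868}
```

View pics/a.png

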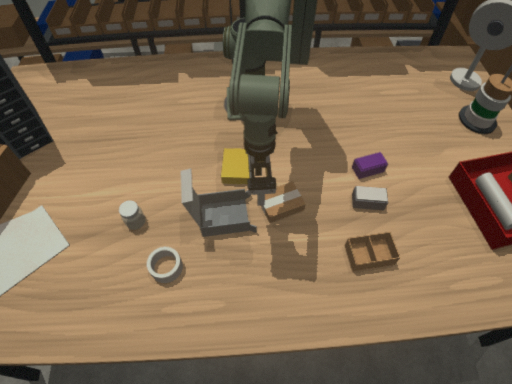

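View pics/b.png

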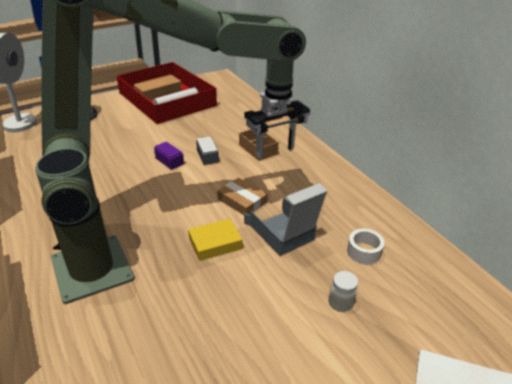

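Run:
```python
from h import *
for n in("scene","side"):
    f=np.load(n+".npz");P=f["P"];z=P[...,2]
    m=(abs(z)<.02)&(P[...,0]>.3)&(P[...,0]<.8)&(abs(P[...,1])<.5); p=P[m]
    A=np.c_[p[:,:2],np.ones(len(p))]; print(n,np.linalg.lstsq(A,p[:,2],rcond=None)[0],np.percentile(p[:,2],[10,50,90]))
c,P,T=cloud("wrist"); np.savez("wrist.npz",c=c,P=P)
save("w.png",c); print(T.round(3).tolist())
for t in("tray","carton_center"): print(t,[(np.round(r["at"],3).tolist(),round(r["confidence"],2)) for r in bot.search_frame("wrist",t)])
```

```text
scene [-0.00016198  0.00136916  0.00102889] [-0.00207022  0.00060493  0.00360039]
side [ 0.00019019 -0.00031753  0.00085954] [-0.00203587  0.00057035  0.00354254]
[[1.0, 0.0, -0.002, 0.574], [-0.0, -0.971, -0.241, 0.068], [-0.002, 0.241, -0.971, 0.386], [0.0, 0.0, 0.0, 1.0]]
tray [([0.536, -0.117, 0.001], 0.69)]
carton_center [([0.362, -0.055, 0.042], 0.81), ([0.508, 0.079, 0.041], 0.67)]
```

View pics/w.png

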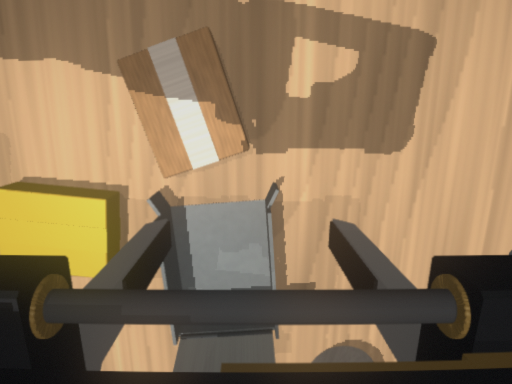

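Run:
```python
from h import *
def fit(name,zr,c,r,show):
    f=np.load(name+".npz");P=f["P"]
    m=(P[...,2]>zr[0])&(P[...,2]<zr[1])&(np.hypot(P[...,0]-c[0],P[...,1]-c[1])<r)
    m=cv2.morphologyEx(m.astype(np.uint8),cv2.MORPH_OPEN,np.ones((2,2),np.uint8))
    n,l,s,_=cv2.connectedComponentsWithStats(m)
    if n<2: print(name,show,"none");return
    k=1+np.argmax(s[1:,4]); p=P[l==k][:,:2]
    lo=cv2.minAreaRect(((p-c)*1000).astype(np.float32))
    print(name,show,len(p),(np.array(lo[0])/1000+c).round(4),np.round(lo[1],1),round(lo[2],1))
for n in("scene","side","wrist"):
    fit(n,(.033,.047),np.array([.515,.075]),.11,"carton")
    fit(n,(.033,.047),np.array([.36,-.065]),.11,"yellow")
    fit(n,(.045,.065),np.array([.515,.36]),.075,"tub")
    fit(n,(.003,.065),np.array([.70,-.30]),.09,"tape")
    fit(n,(.003,.1),np.array([.54,-.41]),.08,"jar")
    fit(n,(.04,.065),np.array([.71,.33]),.13,"bin")
    fit(n,(.1,.25),np.array([.54,-.2]),.12,"divider")
    fit(n,(.015,.068),np.array([.54,-.13]),.13,"traywalls")
```

```text
scene carton 921 [0.5012 0.0827] [ 98.3 152.9] 22.8
scene yellow 780 [ 0.4603 -0.0714] [ 91.8 358. ] 89.5
scene tub 501 [0.5335 0.3999] [ 58.  151.6] 21.1
scene tape 707 [ 0.6997 -0.2909] [91.5 93. ] 48.2
scene jar 571 [ 0.5268 -0.4011] [61.3 98. ] 71.1
scene bin 365 [0.7055 0.3513] [104.4 174.6] 5.2
scene divider 485 [ 0.4712 -0.2111] [271.3  16.8] 6.8
scene traywalls 907 [ 0.5588 -0.1079] [215.6 168.7] 8.4
side carton 820 [0.5078 0.0709] [104.5 129.9] 20.8
side yellow 1156 [ 0.3801 -0.0871] [197.9  91.8] 35.0
side tub 274 [0.5339 0.4029] [184.2  79.5] 79.0
side tape 968 [ 0.723  -0.2931] [124.8  89.5] 41.0
side jar 950 [ 0.5724 -0.4123] [132.8  50.7] 17.6
side bin 116 [0.6233 0.2026] [455.1  58.1] 69.5
side divider 1174 [ 0.6403 -0.108 ] [381.7  11.5] 37.8
side traywalls 869 [ 0.5212 -0.146 ] [139.4 220.2] 58.1
wrist carton 12192 [0.5005 0.0756] [110.3 141.5] 18.4
wrist yellow 7723 [ 0.4205 -0.0648] [277.1  87.3] 26.8
wrist tub none
wrist tape 743 [nan nan] [0. 0.] 0.0
wrist jar none
wrist bin none
wrist divider 4 [ 0.5517 -0.0885] [224.6   1.1] 81.6
wrist traywalls 2101 [ 0.5321 -0.2372] [ 74.8 148.2] 63.7
```

```bash
cat >> h.py <<'E'
def rays(name,T,pts,z):
    d=bot.get_image(name); n=cv2.undistortPoints(np.array(pts,float).reshape(-1,1,2),np.array(d["K"]),np.array(d["distortion"])).reshape(-1,2)
    v=np.c_[n,np.ones(len(n))]@T[:3,:3].T
    return T[:3,3]+v*((z-T[2,3])/v[:,2])[:,None]
E
python3 - <<'E'
from h import *
c,P,T=cloud("wrist")
print(rays("wrist",T,[(208,27),(248,148),(165,177),(119,62)],.04).round(4).tolist())
a=cv2.resize(c[10:350,90:350],None,fx=2.3,fy=2.3,interpolation=cv2.INTER_CUBIC)[:600*2]
a=cv2.resize(c[150:350,90:340],(750,600),interpolation=cv2.INTER_CUBIC); save("w2.png",a)
# height map print along rows through tray
for r in (195,215,235,260):
    print(r,[(int(u),*(P[r,u]*1000).round().tolist()) for u in range(140,300,5)])
E
```

```text
[[0.5327, 0.1522, 0.04], [0.5722, 0.0322, 0.04], [0.4811, 0.0006, 0.04], [0.4409, 0.12, 0.04]]
195 [(140, 438.0, -29.0, 2.0), (145, 444.0, -30.0, 1.0), (150, 451.0, -29.0, 2.0), (155, 462.0, -25.0, 20.0), (160, 465.0, -28.0, 8.0), (165, 469.0, -29.0, 2.0), (170, 476.0, -29.0, 2.0), (175, 481.0, -30.0, 1.0), (180, 488.0, -30.0, 1.0), (185, 494.0, -29.0, 3.0), (190, 500.0, -30.0, 1.0), (195, 506.0, -30.0, 1.0), (200, 513.0, -30.0, 1.0), (205, 519.0, -30.0, 2.0), (210, 525.0, -29.0, 2.0), (215, 531.0, -30.0, 2.0), (220, 537.0, -30.0, 0.0), (225, 544.0, -29.0, 2.0), (230, 550.0, -29.0, 2.0), (235, 556.0, -30.0, 0.0), (240, 562.0, -29.0, 2.0), (245, 568.0, -29.0, 2.0), (250, 574.0, -30.0, 0.0), (255, 581.0, -29.0, 2.0), (260, 587.0, -30.0, 1.0), (265, 593.0, -30.0, 2.0), (270, 597.0, -23.0, 28.0), (275, 602.0, -20.0, 40.0), (280, 611.0, -30.0, 1.0), (285, 617.0, -29.0, 3.0), (290, 624.0, -30.0, -0.0), (295, 630.0, -30.0, 1.0)]
215 [(140, 436.0, -56.0, 1.0), (145, 443.0, -55.0, 2.0), (150, 448.0, -56.0, 1.0), (155, 455.0, -55.0, 2.0), (160, 473.0, -43.0, 42.0), (165, 475.0, -47.0, 28.0), (
[... 1682 characters left out ...]
0, 479.0, -101.0, 34.0), (175, 479.0, -112.0, 12.0), (180, 483.0, -117.0, 2.0), (185, 490.0, -117.0, 2.0), (190, 496.0, -116.0, 3.0), (195, 503.0, -116.0, 4.0), (200, 509.0, -117.0, 2.0), (205, 516.0, -117.0, 1.0), (210, 523.0, -116.0, 3.0), (215, 529.0, -116.0, 3.0), (220, 535.0, -117.0, 2.0), (225, 542.0, -117.0, 1.0), (230, 548.0, -116.0, 2.0), (235, 555.0, -117.0, 1.0), (240, 561.0, -117.0, 2.0), (245, 568.0, -117.0, 2.0), (250, 574.0, -117.0, 1.0), (255, 581.0, -117.0, 1.0), (260, 587.0, -116.0, 2.0), (265, 594.0, -116.0, 2.0), (270, 597.0, -92.0, 54.0), (275, 607.0, -116.0, 2.0), (280, 614.0, -117.0, 0.0), (285, 620.0, -117.0, 1.0), (290, 626.0, -116.0, 3.0), (295, 633.0, -117.0, 1.0)]
```

View pics/w2.png

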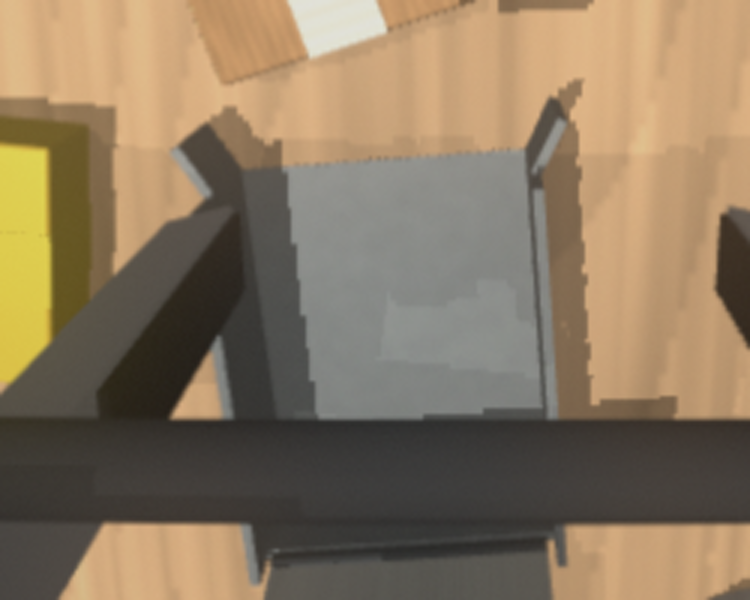

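Run:
```python
from h import *
c,P,T=cloud("wrist")
f=lambda l:[(90+a/3,150+b/3) for a,b in l]
for z,l in ((0,[(245,170),(525,150),(275,415)]),(.06,[(535,190),(545,410),(540,160)]),(.04,[(555,98),(208,122)]),(.045,[(270,550),(548,538)]),(.06,[(218,340),(250,530)])):
    print(z,l,rays("wrist",T,f(l),z)[:,:2].round(4).tolist())
# tray side cloud: back wall / divider plane from scene+side
for n in("scene","side"):
    P=np.load(n+".npz")["P"]; m=(P[...,2]>.08)&(P[...,2]<.19)&(abs(P[...,0]-.53)<.06)&(abs(P[...,1]+.22)<.06)
    p=P[m]; q=p.mean(0); u,s,v=np.linalg.svd(p-q); r=(p-q)@v[2]; k=abs(r)<.006; q=p[k].mean(0); v=np.linalg.svd(p[k]-q)[2]; print(n,len(p),k.sum(),q.round(3),v.round(3).tolist(), np.percentile(p[k],[2,98],axis=0).round(3).tolist())
```

```text
0 [(245, 170), (525, 150), (275, 415)] [[0.4762, -0.045], [0.593, -0.0363], [0.4827, -0.1592]]
0.06 [(535, 190), (545, 410), (540, 160)] [[0.5938, -0.0347], [0.5989, -0.1214], [0.5954, -0.0236]]
0.04 [(555, 98), (208, 122)] [[0.6019, -0.0057], [0.4738, -0.0148]]
0.045 [(270, 550), (548, 538)] [[0.4878, -0.1951], [0.6023, -0.1889]]
0.06 [(218, 340), (250, 530)] [[0.4775, -0.0929], [0.4843, -0.1744]]
scene 145 145 [ 0.551 -0.201  0.109] [[0.898, -0.012, 0.439], [-0.433, -0.191, 0.881], [0.073, -0.981, -0.177]] [[0.495, -0.206, 0.081], [0.589, -0.194, 0.165]]
side 718 718 [ 0.539 -0.212  0.136] [[-0.089, -0.191, 0.977], [0.994, 0.051, 0.101], [0.069, -0.98, -0.185]] [[0.493, -0.225, 0.083], [0.588, -0.2, 0.187]]
```

>>> apply_moves(commands=[0.36,1.4,-0.8,0.9,0,0,-0.6,0.36,2.8,-1.65,1.8,0,0,-1.2,0.36,4.2,-2.5,2.7,0,0,-1.8,0.36,5.53,-3.3,3.5,0,0,-2.35,0.36,5.53,-3.3,3.5,0,0,-2.35])

```text
time_s: 1.85
position: [0.4716, 0.1681, 0.0978]
eef_rot: [-179.7, -0.1, 109.0]
ft_force: [-0.3, 0.4, 0.2]
opening: 0.0609
finger_force: 0.0
```

>>> apply_moves(commands=[0.36,0,0,1.2,0,0,0,0.36,0,0,2.3,0,0,0,0.36,0,0,2.93,0,0,0,0.36,0,0,2.93,0,0,0])

```text
time_s: 2.25
position: [0.4728, 0.1655, 0.0097]
eef_rot: [-179.6, -0.1, 108.8]
ft_force: [-0.1, 0.4, -0.4]
opening: 0.0602
finger_force: 0.0
```

```bash
cat >> h.py <<'E'
a=np.radians(4.0); O=np.array([.5398,-.1155]); X=np.array([np.cos(a),np.sin(a)]); Y=np.array([-np.sin(a),np.cos(a)])
def t2w(p): return O+p[0]*X+p[1]*Y
def w2t(p): p=np.array(p[:2])-O; return np.array([p@X,p@Y])
def rows(targets,pose=None):
    "targets: (tray x mm, tray y mm, world z m, yaw deg rel to tray) -> move units from the commanded pose"
    o=bot.observe(); p,e=(o["position"],o["eef_rot"]) if pose is None else pose
    R0=R.from_euler("xyz",e,degrees=True)
    for x,y,z,th in targets:
        d=np.r_[t2w((x/1000,y/1000)),z]-p
        R1=R.from_euler("xyz",[180,0,94+th],degrees=True)
        print(np.round(R0.inv().apply(d)/.03,2).tolist(), np.round(np.degrees((R0.inv()*R1).as_rotvec())/8,2).tolist())
def st():
    o=bot.observe(); print(round(o["time_s"],2),o["position"].round(4),o["eef_rot"].round(1),"F",o["ft_force"].round(1),round(o["opening"],4),round(float(o["finger_force"]),1),"tray",(w2t(o["position"])*1000).round(1), "joints",o["joint_pos"].round(0)); return o
E
python3 - <<'E'
from h import *
st()
c,P,T=cloud("wrist"); save("w3.png",c)
rows([(-38.3,264.3,.012,14.8),(-28.3,245.5,.012,11),(-17.8,225,.012,7),(-7.2,200,.012,3),(0,168,.012,0),(0,63,.012,0)])
E
```

```text
2.25 [0.4728 0.1655 0.0097] [-1.796e+02 -1.000e-01  1.088e+02] F [-0.1  0.4 -0.4] 0.0602 0.0 tray [-47.2 285. ] joints [  9.  18. 107.  -0.  55.  -9.]
[-0.73, 0.05, -0.02] [-0.02, -0.0, 0.0]
[-1.42, 0.21, -0.02] [-0.02, -0.0, 0.48]
[-2.17, 0.37, -0.02] [-0.02, -0.0, 0.98]
[-3.07, 0.5, -0.02] [-0.02, -0.0, 1.48]
[-4.16, 0.46, -0.02] [-0.02, -0.0, 1.85]
[-7.54, -0.43, -0.02] [-0.02, -0.0, 1.85]
```

View pics/w3.png

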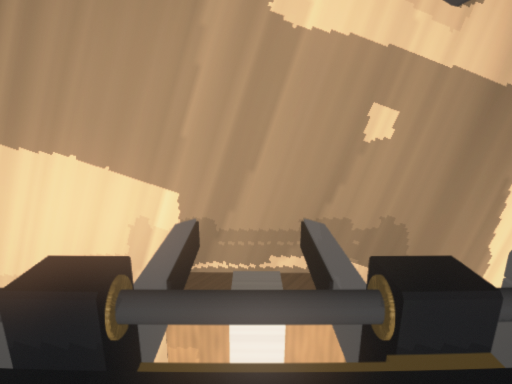

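>>> apply_moves(commands=[0.36,-0.4,0.03,0,0,0,0,0.36,-0.73,0.05,0,0,0,0,0.36,-1.08,0.13,0,0,0,0.24,0.36,-1.42,0.21,0,0,0,0.48,0.36,-1.8,0.29,0,0,0,0.73])

```text
time_s: 2.8
position: [0.503, 0.1172, 0.0136]
eef_rot: [179.9, -0.0, 102.8]
ft_force: [-2.1, 4.7, 3.7]
opening: 0.0603
finger_force: 2.3
```

Run:
```python
from h import *
st()
print([(np.round(r["at"],3).tolist(),round(r["confidence"],2),(w2t(r["at"])*1000).round()) for n in ("scene","side") if bot.get_image(n) for r in bot.search_frame(n,"carton_center")])
rows([(-17.8,225,.012,7),(-12,212,.012,5),(-7.2,200,.012,3),(-3,184,.012,1),(0,168,.012,0),(0,63,.012,0)])
```

```text
2.8 [0.503  0.1172 0.0136] [179.9  -0.  102.8] F [-2.1  4.7  3.7] 0.0603 2.3 tray [-20.5 234.7] joints [  3.  19. 105.   0.  56.  -9.]
[([0.362, -0.066, 0.042], 0.69, array([-174.,   61.])), ([0.532, 0.043, 0.04], 0.64, array([  3., 158.])), ([0.564, -0.2, 0.202], 0.25, array([ 18., -86.])), ([0.337, -0.087, 0.041], 0.8, array([-200.,   42.])), ([0.514, 0.024, 0.038], 0.69, array([-16., 141.]))]
[-0.32, 0.08, 0.01] [-0.0, 0.01, 0.24]
[-0.78, 0.21, 0.01] [-0.0, 0.01, 0.49]
[-1.2, 0.3, 0.01] [-0.0, 0.01, 0.74]
[-1.74, 0.36, 0.01] [-0.0, 0.01, 0.99]
[-2.29, 0.38, 0.01] [-0.0, 0.01, 1.11]
[-5.74, -0.17, 0.02] [-0.0, 0.01, 1.11]
```

>>> apply_moves(commands=[0.36,-0.4,0.1,0,0,0,0.27,0.36,-0.8,0.2,0,0,0,0.5,0.36,-1.2,0.29,0,0,0,0.74,0.36,-1.74,0.36,0,0,0,1.0,0.36,-2.29,0.38,0,0,0,1.11])

```text
time_s: 3.5
position: [0.5285, 0.0518, 0.0123]
eef_rot: [-180.0, 0.0, 93.9]
ft_force: [0.7, 1.6, -1.3]
opening: 0.0602
finger_force: 0.9
```

Run:
```python
from h import *
st()
ims=[]
for n in("scene","side"):
    c,P,T=cloud(n); print(n,[(np.round(r["at"],3).tolist(),(w2t(r["at"])*1000).round()) for r in bot.search_frame(n,"carton_center")])
    k=c[120:280,120:400] if n=="scene" else c[100:290,120:360]
    ims.append(cv2.resize(k,(400,300),interpolation=cv2.INTER_CUBIC))
save("c.png",np.hstack(ims))
rows([(0,168,.012,0),(0,63,.012,0)])
```

```text
3.5 [0.5285 0.0518 0.0123] [-180.     0.    93.9] F [ 0.7  1.6 -1.3] 0.0602 0.9 tray [  0.4 167.7] joints [ -4.  21. 103.  -0.  56.  -8.]
scene [([0.359, -0.066, 0.039], array([-177.,   62.])), ([0.545, -0.019, 0.044], array([12., 96.]))]
side [([0.534, -0.04, 0.037], array([-1., 76.])), ([0.34, -0.09, 0.041], array([-197.,   39.]))]
[0.0, -0.02, 0.02] [0.0, 0.0, -0.0]
[-3.5, -0.02, 0.02] [0.0, 0.0, -0.0]
```

View pics/c.png

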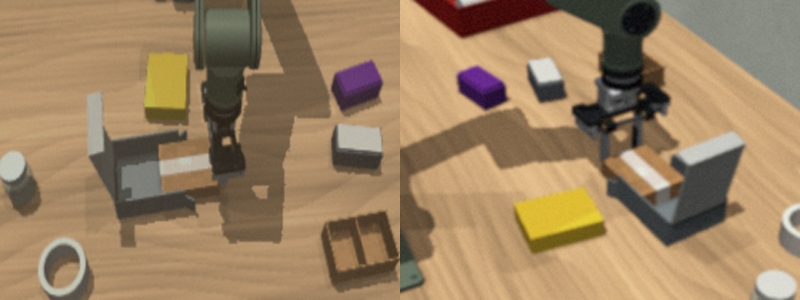

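>>> apply_moves(commands=[0.36,-0.6,0,0,0,0,0,0.36,-1.2,0,0,0,0,0,0.36,-1.8,0,0,0,0,0,0.36,-2.4,0,0,0,0,0,0.36,-3.0,-0.02,0,0,0,0])

```text
time_s: 4.2
position: [0.5337, -0.036, 0.0126]
eef_rot: [-180.0, -0.1, 94.1]
ft_force: [-0.1, 2.7, 0.1]
opening: 0.0599
finger_force: 1.4
```

>>> apply_moves(commands=[0.36,-0.15,0,0,0,0,0,0.36,-0.3,0,0,0,0,0,0.36,-0.4,0,0,0,0,0,0.36,-0.45,0,0,0,0,0])

```text
time_s: 4.6
position: [0.5349, -0.0484, 0.0127]
eef_rot: [-180.0, -0.1, 94.1]
ft_force: [-1.0, 9.7, 3.6]
opening: 0.0602
finger_force: 4.6
```

>>> apply_moves(commands=[0.36,-0.05,0,0,0,0,0,0.36,-0.05,0,0,0,0,0])

```text
time_s: 4.8
position: [0.5348, -0.0484, 0.0127]
eef_rot: [-180.0, -0.3, 94.1]
ft_force: [-0.9, 10.4, 4.3]
opening: 0.0603
finger_force: 5.0
```

>>> apply_moves(commands=[0.36,-0.1,0,0,0,0,0,0.36,-0.1,0,0,0,0,0])

```text
time_s: 5.0
position: [0.5346, -0.0485, 0.0128]
eef_rot: [-180.0, -0.5, 94.1]
ft_force: [-1.4, 17.6, 6.8]
opening: 0.0601
finger_force: 9.1
```

Run:
```python
from h import *
st()
c,P,T=cloud("scene")
save("s2.png",cv2.resize(c[170:250,170:280],(770,560),interpolation=cv2.INTER_CUBIC))
```

```text
5.0 [ 0.5346 -0.0485  0.0128] [-180.    -0.5   94.1] F [-1.4 17.6  6.8] 0.0601 9.1 tray [-0.5 67.2] joints [-15.  21. 102.   1.  57. -19.]
```

View pics/s2.png

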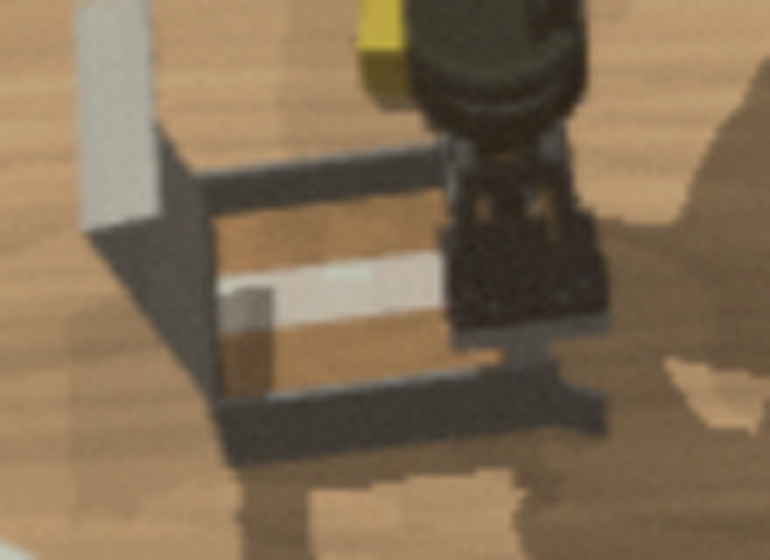

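>>> apply_moves(commands=[0.36,0.6,0,0,0,0,0,0.36,0.6,0,-1.0,0,0,0,0.7,0.6,0,-2.6,0,0,0,1,0.6,0,-4.2,0,0,0,1,0.6,0,-5.8,0,0,0])

```text
time_s: 5.55
position: [0.5335, -0.0368, 0.1881]
eef_rot: [-180.0, 0.1, 94.1]
ft_force: [1.4, 0.1, 0.3]
opening: 0.0396
finger_force: 0.0
```

>>> apply_moves(commands=[1,0,0,-1.5,0,0,0,1,-1.0,0,-2.5,0,0,0,1,-2.6,0,-2.5,0,0,0,1,-4.2,0,-2.5,0,0,0,1,-5.8,0,-2.5,0,0,0])

```text
time_s: 6.05
position: [0.5464, -0.212, 0.2622]
eef_rot: [180.0, 0.1, 94.1]
ft_force: [0.1, -0.1, 0.1]
opening: 0.001
finger_force: 0.0
```

>>> apply_moves(commands=[1,-1.5,0,0,0,0,0,1,-2.4,0,0,0,0,0,1,-2.4,0,0,0,0,0])

```text
time_s: 6.35
position: [0.5508, -0.2861, 0.2607]
eef_rot: [-179.9, 0.1, 93.8]
ft_force: [0.7, 0.1, -0.0]
opening: 0.0005
finger_force: 0.0
```

Run:
```python
from h import *
st()
ims=[]
for n in("scene","side"):
    c,P,T=cloud(n); np.savez(n+"2.npz",c=c,P=P)
    k=c[150:270,120:280] if n=="scene" else c[100:290,200:420]
    ims.append(cv2.resize(k,(400,300),interpolation=cv2.INTER_CUBIC))
save("d.png",np.hstack(ims))
rows([(0,-165,.26,0),(0,-165,.15,0)])
```

```text
6.35 [ 0.5508 -0.2861  0.2607] [-1.799e+02  1.000e-01  9.380e+01] F [ 0.7  0.1 -0. ] 0.0005 0.0 tray [  -1.  -170.9] joints [-35.  15.  78.  -0.  87. -39.]
[0.07, 0.01, 0.03] [-0.01, -0.0, 0.0]
[0.07, 0.02, 3.7] [-0.01, -0.0, 0.0]
```

View pics/d.png

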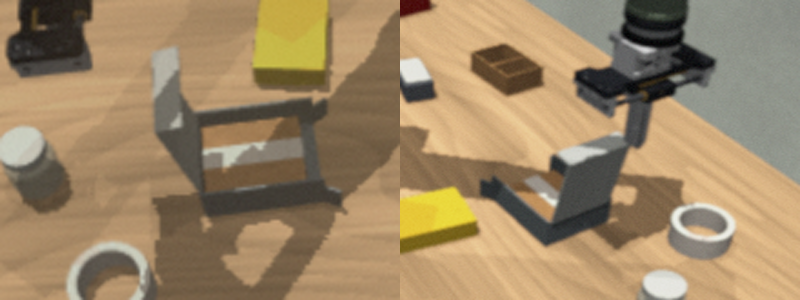

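>>> apply_moves(commands=[1,0.07,0,1.4,0,0,0,1,0.07,0,2.8,0,0,0,1,0.07,0,3.7,0,0,0,1,0.07,0,3.7,0,0,0])

```text
time_s: 6.85
position: [0.5481, -0.2758, 0.1453]
eef_rot: [-179.5, -0.4, 94.2]
ft_force: [-0.8, -0.0, -0.8]
opening: 0.0005
finger_force: 0.0
```

>>> apply_moves(commands=[1,1.0,0,0,0,0,0,1,1.8,0,0,0,0,0,1,2.5,0,0,0,0,0,1,3.2,0,0,0,0,0,1,3.8,0,0,0,0,0])

```text
time_s: 7.35
position: [0.544, -0.1652, 0.1523]
eef_rot: [179.9, 0.1, 94.1]
ft_force: [-0.4, -2.8, -0.6]
opening: 0.0004
finger_force: 0.9
```

```bash
cat >> h.py <<'E'
def div():
    for n in("scene","side"):
        c,P,T=cloud(n); q=P-np.r_[O,0]; t=np.dstack([q[...,:2]@X,q[...,:2]@Y,q[...,2]])
        m=(abs(t[...,0])<.05)&(t[...,1]>-.13)&(t[...,1]<.09)&(t[...,2]>.046)&(t[...,2]<.21)
        p=t[m]; ang=np.arctan2(p[:,2]-.05,p[:,1]+.078); rad=np.hypot(p[:,2]-.05,p[:,1]+.078); k=(rad>.05)&(rad<.15)
        h,b=np.histogram(ang[k],np.arange(-.2,2.2,.05)); i=np.argsort(h)[::-1][:3]; print(n,[(round(b[j],2),int(h[j])) for j in i],"median z",np.median(p[k,2]).round(4))
E
python3 - <<'E'
from h import *
st(); div()
E
```

```text
7.35 [ 0.544  -0.1652  0.1523] [1.799e+02 1.000e-01 9.410e+01] F [-0.4 -2.8 -0.6] 0.0004 0.9 tray [  0.8 -49.9] joints [-26.  14.  93.  -0.  73. -30.]
scene [(np.float64(1.2), 89), (np.float64(1.25), 1), (np.float64(-0.05), 1)] median z 0.1294
side [(np.float64(1.2), 593), (np.float64(1.15), 157), (np.float64(1.25), 96)] median z 0.1417
```

>>> apply_moves(commands=[1,0.6,0,0.2,0,0,0,1,1.15,0,0.5,0,0,0,1,1.75,0,0.9,0,0,0,1,2.33,0,1.35,0,0,0,1,2.8,0,1.85,0,0,0])

```text
time_s: 7.95
position: [0.5364, -0.0802, 0.0934]
eef_rot: [-179.9, -0.1, 94.1]
ft_force: [1.3, -1.4, -0.1]
opening: 0.0003
finger_force: 0.3
```

>>> apply_moves(commands=[1,0.35,0,0.4,0,0,0,1,0.45,0,0.8,0,0,0,1,0.5,0,1.1,0,0,0,1,0.55,0,1.35,0,0,0])

```text
time_s: 8.35
position: [0.5357, -0.0659, 0.0535]
eef_rot: [-179.9, -0.0, 94.1]
ft_force: [-0.4, 0.2, 1.3]
opening: 0.0005
finger_force: 0.3
```

Run:
```python
from h import *
st(); div()
```

```text
8.35 [ 0.5357 -0.0659  0.0535] [-179.9   -0.    94.1] F [-0.4  0.2  1.3] 0.0005 0.3 tray [-0.6 49.8] joints [-16.  18. 101.  -0.  62. -20.]
scene [(np.float64(-0.0), 299), (np.float64(0.05), 141), (np.float64(-0.05), 34)] median z 0.0532
side [(np.float64(-0.0), 525), (np.float64(0.05), 86), (np.float64(-0.05), 64)] median z 0.0528
```

Near level; now press until it stops.

>>> apply_moves(commands=[1,0.2,0,0.1,0,0,0,1,0.2,0,0.2,0,0,0,1,0.2,0,0.25,0,0,0,1,0.2,0,0.25,0,0,0])

```text
time_s: 8.85
position: [0.5368, -0.0612, 0.0519]
eef_rot: [179.9, 0.1, 94.1]
ft_force: [-10.5, -0.1, 22.4]
opening: 0.0004
finger_force: 12.0
```

>>> apply_moves(commands=[1,0,0,-1.0,0,0,0,0.5,0.6,0,-2.4,0,0,0,0,2.2,0,-3.5,0,0,0,0,3.8,0,-4.6,0,0,0,0,5.4,0,-5.1,0,0,0])

```text
time_s: 9.35
position: [0.5267, 0.0875, 0.1976]
eef_rot: [179.7, 0.0, 94.0]
ft_force: [1.1, -0.6, 0.1]
opening: 0.029
finger_force: 0.0
```

>>> apply_moves(commands=[0,1.6,0,0,0,0,0,0,3.2,0,0,0,0,0,0,4.8,0,0,0,0,0,0,6.0,0,0,0,0,0,0,6.0,0,0,0,0,0])

```text
time_s: 9.85
position: [0.5117, 0.2705, 0.1947]
eef_rot: [179.9, -0.1, 94.4]
ft_force: [-0.2, 0.3, -0.5]
opening: 0.0691
finger_force: 0.0
```

Run:
```python
from h import *
st(); div()
c,P,T=cloud("wrist"); np.savez("w4.npz",c=c,P=P,T=T); save("w4.png",c)
print([(np.round(r["at"],3).tolist(),round(r["confidence"],2)) for r in bot.search_frame("wrist","tub_center")])
```

```text
9.85 [0.5117 0.2705 0.1947] [ 1.799e+02 -1.000e-01  9.440e+01] F [-0.2  0.3 -0.5] 0.0691 0.0 tray [ -1.1 387. ] joints [19. 13. 89.  0. 79. 15.]
scene [(np.float64(-0.0), 623), (np.float64(0.05), 118), (np.float64(-0.05), 78)] median z 0.0525
side [(np.float64(-0.0), 563), (np.float64(-0.05), 98), (np.float64(0.05), 56)] median z 0.0518
[([0.391, 0.392, 0.06], 0.94), ([0.515, 0.376, 0.056], 0.82)]
```

View pics/w4.png

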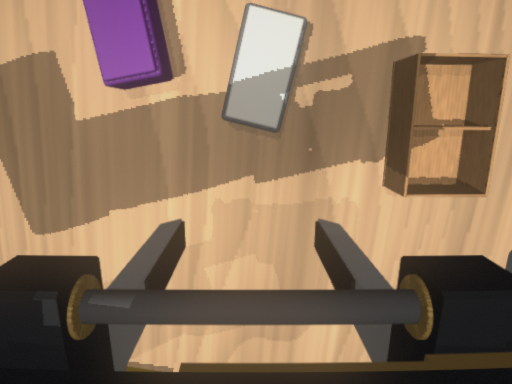

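Run:
```python
from h import *
T=np.load("w4.npz")["T"]
p=rays("wrist",T,[(248,3),(312,17),(279,131),(222,117)],.05)[:,:2]
print(p.round(4).tolist(),np.linalg.norm(np.roll(p,-1,0)-p,axis=1).round(4)); c=p.mean(0)
l=(p[0]+p[1]-p[2]-p[3]); yaw=np.degrees(np.arctan2(l[1],l[0])); print(c,yaw)
o=st(); R0=R.from_euler("xyz",o["eef_rot"],degrees=True); R1=R.from_euler("xyz",[180,0,yaw],degrees=True)
for z in(.12,.008): print((R0.inv().apply(np.r_[c,z]-o["position"])/.03).round(2),(np.degrees((R0.inv()*R1).as_rotvec())/8).round(2))
```

```text
[[0.4976, 0.4335], [0.5576, 0.4261], [0.5367, 0.3199], [0.4794, 0.3294]] [0.0604 0.1083 0.058  0.1057]
[0.51782581 0.37724359] 79.47849795180461
10.1 [0.5127 0.2648 0.1942] [180.   0.  94.] F [-0.4  0.5  0.6] 0.0889 0.0 tray [ -0.5 381.3] joints [19. 13. 89. -0. 79. 15.]
[3.73 0.43 2.47] [0.   0.   1.81]
[3.73 0.43 6.2 ] [0.   0.   1.81]
```

>>> apply_moves(commands=[0,1.3,0.15,0.6,0,0,0.6,0,2.6,0.3,1.2,0,0,1.2,0,3.73,0.43,1.9,0,0,1.81,0,3.73,0.43,2.47,0,0,1.81,0,3.73,0.43,2.47,0,0,1.81])

```text
time_s: 10.6
position: [0.5155, 0.3768, 0.1165]
eef_rot: [-179.7, 0.3, 79.6]
ft_force: [-0.8, 0.3, -0.9]
opening: 0.0937
finger_force: 0.0
```

Run:
```python
from h import *
o=st(); c=np.array([.5178,.3772]); R0=R.from_euler("xyz",o["eef_rot"],degrees=True); print((R0.inv().apply(np.r_[c,.01]-o["position"])/.03).round(2))
c,P,T=cloud("wrist"); save("w5.png",c[150:384])
z=P[...,2]; 
for r in (200,220,240): print(r,[(int(u),*(P[r,u]*1000).round().tolist()) for u in range(180,340,8)])
```

```text
10.6 [0.5155 0.3768 0.1165] [-179.7    0.3   79.6] F [-0.8  0.3 -0.9] 0.0937 0.0 tray [ 10.1 492.8] joints [28. 24. 83. -0. 73. 39.]
[0.04 0.09 3.55]
200 [(180, 446.0, 376.0, 1.0), (188, 454.0, 375.0, 1.0), (196, 462.0, 374.0, 1.0), (204, 469.0, 373.0, 2.0), (212, 477.0, 371.0, 2.0), (220, 492.0, 384.0, 57.0), (228, 499.0, 383.0, 58.0), (236, 505.0, 382.0, 58.0), (244, 511.0, 381.0, 57.0), (252, 517.0, 379.0, 56.0), (260, 523.0, 378.0, 57.0), (268, 529.0, 377.0, 57.0), (276, 535.0, 376.0, 58.0), (284, 541.0, 375.0, 57.0), (292, 552.0, 357.0, 1.0), (300, 559.0, 356.0, 0.0), (308, 567.0, 355.0, 1.0), (316, 574.0, 353.0, 1.0), (324, 582.0, 352.0, 2.0), (332, 589.0, 351.0, 2.0)]
220 [(180, 442.0, 357.0, 2.0), (188, 449.0, 356.0, 1.0), (196, 457.0, 354.0, 1.0), (204, 465.0, 353.0, 1.0), (212, 472.0, 351.0, 1.0), (220, 489.0, 368.0, 56.0), (228, 495.0, 367.0, 57.0), (236, 502.0, 366.0, 57.0), (244, 508.0, 365.0, 57.0), (252, 514.0, 363.0, 57.0), (260, 520.0, 362.0, 57.0), (268, 526.0, 361.0, 58.0), (276, 532.0, 360.0, 57.0), (284, 539.0, 359.0, 57.0), (292, 549.0, 338.0, 1.0), (300, 556.0, 336.0, 2.0), (308, 564.0, 335.0, 1.0), (316, 571.0, 334.0, 2.0), (324, 579.0, 332.0, 1.0), (332, 587.0, 331.0, 1.0)]
240 [(180, 437.0, 337.0, 2.0), (188, 444.0, 335.0, 0.0), (196, 453.0, 334.0, 2.0), (204, 460.0, 333.0, 2.0), (212, 468.0, 331.0, 2.0), (220, 485.0, 350.0, 54.0), (228, 492.0, 351.0, 58.0), (236, 498.0, 349.0, 56.0), (244, 505.0, 348.0, 57.0), (252, 511.0, 347.0, 58.0), (260, 517.0, 346.0, 59.0), (268, 523.0, 344.0, 56.0), (276, 530.0, 344.0, 58.0), (284, 536.0, 342.0, 56.0), (292, 546.0, 317.0, 1.0), (300, 553.0, 316.0, 1.0), (308, 561.0, 314.0, 1.0), (316, 569.0, 313.0, 2.0), (324, 577.0, 311.0, 1.0), (332, 561.0, 366.0, 124.0)]
```

View pics/w5.png

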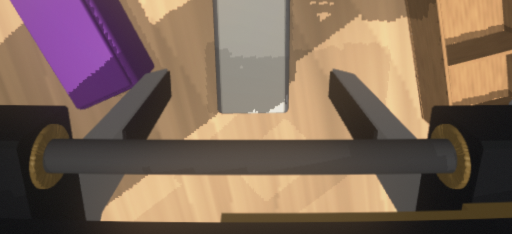

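>>> apply_moves(commands=[0.1,0.04,0.06,1.2,0,0,0,0.1,0.04,0.06,2.4,0,0,0,0.1,0.04,0.06,3.3,0,0,0,0.1,0.04,0.06,3.5,0,0,0,0.1,0.04,0.06,3.5,0,0,0])

```text
time_s: 11.15
position: [0.5197, 0.3783, 0.0153]
eef_rot: [-180.0, 0.0, 79.5]
ft_force: [-0.4, -0.3, -0.5]
opening: 0.0846
finger_force: 0.0
```

>>> apply_moves(commands=[0.6,0,0,0,0,0,0,0.6,0,0,0,0,0,0,0.6,0,0,0,0,0,0,0.6,0,0,0,0,0,0,0.6,0,0,0,0,0,0], grip_force=25)

```text
time_s: 11.65
position: [0.5191, 0.3804, 0.0166]
eef_rot: [-180.0, -0.1, 79.6]
ft_force: [-3.7, 0.9, 5.9]
opening: 0.0599
finger_force: 25.0
```

Run:
```python
from h import *
st()
```

```text
11.65 [0.5191 0.3804 0.0166] [-1.80e+02 -1.00e-01  7.96e+01] F [-3.7  0.9  5.9] 0.0599 25.0 tray [ 13.9 496.1] joints [29. 31. 86.  0. 63. 39.]
```

>>> apply_moves(commands=[0.6,0,0,-1.0,0,0,0,0.6,0,0,-2.2,0,0,0,0.6,0,0,-3.5,0,0,0,0.6,0,0,-4.5,0,0,0,0.6,0,0,-4.5,0,0,0])

```text
time_s: 12.15
position: [0.5227, 0.3813, 0.1554]
eef_rot: [179.5, -0.4, 79.6]
ft_force: [1.3, 1.1, -3.8]
opening: 0.0599
finger_force: 25.0
```

Run:
```python
from h import *
st()
for n in("scene","side"):
    c,P,T=cloud(n); q=P-np.r_[O,0]; t=np.dstack([q[...,:2]@X,q[...,:2]@Y,q[...,2]])*1000
    z=t[...,2]; 
    my=(abs(t[...,0])<35)&(abs(t[...,1])<110)&(z>46)&(z<60); mx=(abs(t[...,1])<50)&(abs(t[...,0])<90)&(z>35)&(z<70)
    print(n,"y",np.percentile(t[my][:,1],[0,1,3,50,97,99,100]).round(1),"x",np.percentile(t[mx][:,0],[0,1,3,50,97,99,100]).round(1))
rows([(8,330,.19,-8),(0,180,.19,0),(0,2,.19,0)])
c,P,T=cloud("wrist"); save("w6.png",c[150:])
```

```text
12.15 [0.5227 0.3813 0.1554] [179.5  -0.4  79.6] F [ 1.3  1.1 -3.8] 0.0599 25.0 tray [ 17.6 496.8] joints [28. 22. 81. -0. 76. 39.]
scene y [-80.7 -78.9 -75.6  -0.7  75.5  78.9  80.5] x [-62.9 -60.6 -58.7   7.3  65.4  66.2  67.7]
side y [-85.1 -82.6 -81.   -7.9  74.2  77.3  81.1] x [-64.  -62.6 -61.9  -2.5  62.   64.   65.9]
[-5.37, 1.18, -1.36] [-0.0, 0.0, -0.8]
[-10.28, 2.17, -1.36] [-0.0, 0.0, -1.8]
[-16.03, 3.64, -1.36] [-0.0, 0.0, -1.8]
```

View pics/w6.png

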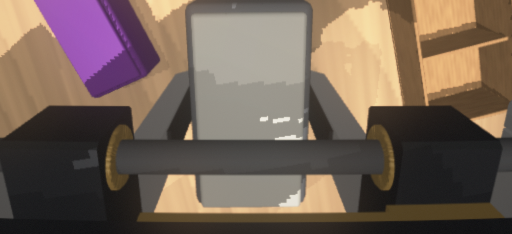

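Run:
```python
from h import *
o=st(); c,P,T=cloud("wrist")
p=rays("wrist",T,[(188,155),(310,154),(305,357),(197,357)],o["position"][2]+.0334)
R0=R.from_euler("xyz",o["eef_rot"],degrees=True); q=R0.inv().apply(p-o["position"])*1000; print(q.round(1).tolist(),q.mean(0).round(1))
rows([(8,330,.19,-8),(0,180,.19,0),(0,0,.19,0)])
```

```text
12.3 [0.5177 0.3785 0.1472] [-179.8    0.2   79.6] F [ 0.5 -0.5 -5.3] 0.0602 25.0 tray [ 12.4 494.4] joints [28. 23. 81. -0. 76. 39.]
[[49.8, -28.8, -33.5], [50.3, 27.0, -33.6], [-60.5, 29.6, -33.3], [-60.7, -29.4, -33.1]] [ -5.3  -0.4 -33.4]
[-5.34, 1.23, -1.45] [-0.04, 0.03, -0.8]
[-10.25, 2.22, -1.43] [-0.04, 0.03, -1.8]
[-16.06, 3.71, -1.41] [-0.04, 0.03, -1.8]
```

>>> apply_moves(commands=[0.6,-1.3,0.3,-0.6,0,0,-0.3,0.6,-2.6,0.6,-1.2,0,0,-0.6,0.6,-3.9,0.9,-1.4,0,0,-0.9,0.6,-5.2,1.2,-1.4,0,0,-1.2,0.6,-6.5,1.45,-1.4,0,0,-1.6])

```text
time_s: 12.9
position: [0.5257, 0.1781, 0.19]
eef_rot: [-179.8, 0.0, 92.5]
ft_force: [0.9, -1.4, -3.8]
opening: 0.0596
finger_force: 25.0
```

Run:
```python
from h import *
st(); rows([(0,180,.19,0),(0,0,.19,0)])
```

```text
12.9 [0.5257 0.1781 0.19  ] [-179.8    0.    92.5] F [ 0.9 -1.4 -3.8] 0.0596 25.0 tray [  6.4 293.8] joints [10. 10. 92. -0. 78.  7.]
[-3.8, -0.12, 0.0] [-0.02, 0.0, -0.18]
[-9.8, 0.04, 0.01] [-0.02, 0.0, -0.18]
```

>>> apply_moves(commands=[0.6,-1.4,-0.1,0,0,0,-0.18,0.6,-2.8,-0.1,0,0,0,-0.18,0.6,-4.2,-0.1,0,0,0,-0.18,0.6,-5.6,-0.05,0,0,0,-0.18,0.6,-6.8,-0.05,0,0,0,-0.18])

```text
time_s: 13.4
position: [0.5325, -0.026, 0.1896]
eef_rot: [-179.8, -0.0, 93.8]
ft_force: [0.2, 0.1, -4.2]
opening: 0.0596
finger_force: 25.0
```

>>> apply_moves(commands=[0.6,-1.2,0,0,0,0,0,0.6,-2.2,0.05,0,0,0,0,0.6,-2.8,0.05,0,0,0,0,0.6,-2.8,0.05,0.5,0,0,0,0.6,-2.8,0.05,0.5,0,0,0])

```text
time_s: 13.9
position: [0.5379, -0.1064, 0.1723]
eef_rot: [-179.5, -0.3, 93.8]
ft_force: [-2.2, 1.1, -4.9]
opening: 0.0598
finger_force: 25.0
```

Run:
```python
from h import *
st(); div(); st(); rows([(0,4,.10,0),(0,4,.07,0)])
```

```text
13.9 [ 0.5379 -0.1064  0.1723] [-179.5   -0.3   93.8] F [-2.2  1.1 -4.9] 0.0598 25.0 tray [-1.3  9.2] joints [-20.  11.  94.   0.  76. -24.]
scene [(np.float64(-0.0), 559), (np.float64(0.05), 106), (np.float64(-0.05), 82)] median z 0.0528
side [(np.float64(-0.0), 558), (np.float64(1.35), 133), (np.float64(-0.05), 90)] median z 0.0529
14.0 [ 0.5393 -0.106   0.1745] [-179.7   -0.2   93.9] F [ 0.3  0.4 -4.3] 0.0598 25.0 tray [0.2 9.5] joints [-20.  11.  94.   0.  76. -24.]
[-0.19, 0.01, 2.48] [-0.03, -0.02, -0.01]
[-0.19, 0.01, 3.48] [-0.03, -0.02, -0.01]
```

>>> apply_moves(commands=[0.6,-0.17,0,1.0,0,0,0,0.6,-0.17,0,2.0,0,0,0,0.6,-0.17,0,2.8,0,0,0,0.6,-0.17,0,3.2,0,0,0,0.6,-0.17,0,3.3,0,0,0])

```text
time_s: 14.5
position: [0.5401, -0.1114, 0.0763]
eef_rot: [-179.8, -0.1, 93.9]
ft_force: [0.3, 0.8, -4.5]
opening: 0.0599
finger_force: 25.0
```

>>> apply_moves(commands=[0.6,0,0,0.07,0,0,0,0.6,0,0,0.14,0,0,0])

```text
time_s: 14.7
position: [0.5429, -0.1131, 0.0753]
eef_rot: [179.8, 0.1, 93.9]
ft_force: [0.4, -0.1, -5.3]
opening: 0.0597
finger_force: 25.0
```

>>> apply_moves(commands=[0.6,0,0,0.07,0,0,0,0.6,0,0,0.14,0,0,0,0.6,0,0,0.14,0,0,0])

```text
time_s: 15.0
position: [0.5414, -0.1129, 0.0697]
eef_rot: [180.0, 0.0, 93.8]
ft_force: [0.5, -0.3, -4.7]
opening: 0.0602
finger_force: 25.0
```

Run:
```python
from h import *
st()
```

```text
15.0 [ 0.5414 -0.1129  0.0697] [180.    0.   93.8] F [ 0.5 -0.3 -4.7] 0.0602 25.0 tray [1.8 2.5] joints [-21.  18.  98.   0.  64. -25.]
```

>>> apply_moves(commands=[0.6,0.05,-0.04,0.07,0,0,0,0.6,0.05,-0.04,0.1,0,0,0,0.6,0.05,-0.04,0.1,0,0,0])

```text
time_s: 15.3
position: [0.5411, -0.1123, 0.0686]
eef_rot: [179.9, 0.1, 93.8]
ft_force: [-1.0, -1.2, 5.4]
opening: 0.06
finger_force: 25.0
```

>>> apply_moves(commands=[0.35,0,0,0,0,0,0,0.2,0,0,0,0,0,0,0.15,0,0,0,0,0,0,0.15,0,0,0,0,0,0])

```text
time_s: 15.7
position: [0.5401, -0.1113, 0.0665]
eef_rot: [180.0, -0.0, 93.8]
ft_force: [-0.7, -0.0, -0.0]
opening: 0.079
finger_force: 0.0
```

>>> apply_moves(commands=[0.15,0,0,-0.8,0,0,0,0.15,0,0,-1.8,0,0,0,0.15,0,0,-3.0,0,0,0,0.15,1.3,0,-4.0,0,0,0,0.15,2.8,0,-4.5,0,0,0])

```text
time_s: 16.2
position: [0.5364, -0.0283, 0.2051]
eef_rot: [179.7, 0.1, 93.6]
ft_force: [0.5, -0.2, -0.7]
opening: 0.0795
finger_force: 0.0
```

>>> apply_moves(commands=[0.15,1.5,0,0,0,0,0,0.15,3,0,0,0,0,0,0.15,4.5,0,0,0,0,0,0.15,4.5,0,0,0,0,0])

```text
time_s: 16.6
position: [0.5243, 0.112, 0.2016]
eef_rot: [-180.0, -0.1, 94.2]
ft_force: [0.6, -0.1, 1.0]
opening: 0.0798
finger_force: 0.0
```

Run:
```python
from h import *
st(); ims=[]
for n in("scene","side"):
    c,P,T=cloud(n); q=P-np.r_[O,0]; t=np.dstack([q[...,:2]@X,q[...,:2]@Y,q[...,2]])*1000
    m=(t[...,2]>98)&(t[...,2]<118)&(abs(t[...,0])<80)&(abs(t[...,1])<100); m=cv2.erode(m.astype(np.uint8),np.ones((2,2),np.uint8))>0
    p=t[m]; r=cv2.minAreaRect(p[:,:2].astype(np.float32)); print(n,len(p),"tub rect(tray)",np.round(r[0],1),np.round(r[1],1),round(r[2],1),"z",np.percentile(p[:,2],[5,50,95]).round(1), "xy range",np.percentile(p[:,:2],[2,98],axis=0).round(1).tolist())
    k=c[150:270,120:280] if n=="scene" else c[100:290,200:420]
    ims.append(cv2.resize(k,(400,300),interpolation=cv2.INTER_CUBIC))
    print([(t_,[np.round(r["at"],3).tolist() for r in bot.search_frame(n,t_)][:1]) for t_ in("jar","tape","bin")])
save("f.png",np.hstack(ims)); div()
```

```text
16.6 [0.5243 0.112  0.2016] [-1.80e+02 -1.00e-01  9.42e+01] F [ 0.6 -0.1  1. ] 0.0798 0.0 tray [  0.5 228.1] joints [ 3.  7. 94.  0. 79. -2.]
scene 514 tub rect(tray) [7.1 0.8] [106.1  53.4] 89.9 z [101.3 108.  110.9] xy range [[-17.4, -49.8], [32.1, 51.1]]
[('jar', [[0.552, -0.406, 0.072]]), ('tape', [[0.714, -0.296, 0.047]]), ('bin', [[0.709, 0.336, 0.016]])]
side 464 tub rect(tray) [-0.6 -7.5] [ 54.9 105.4] 2.2 z [100.4 107.2 110.3] xy range [[-26.0, -56.8], [23.8, 39.4]]
[('jar', [[0.523, -0.422, 0.066]]), ('tape', [[0.702, -0.3, 0.038]]), ('bin', [[0.707, 0.327, 0.035]])]
scene [(np.float64(-0.0), 234), (np.float64(0.45), 83), (np.float64(0.4), 70)] median z 0.1014
side [(np.float64(-0.0), 150), (np.float64(0.45), 67), (np.float64(0.5), 59)] median z 0.1012
```

View pics/f.png

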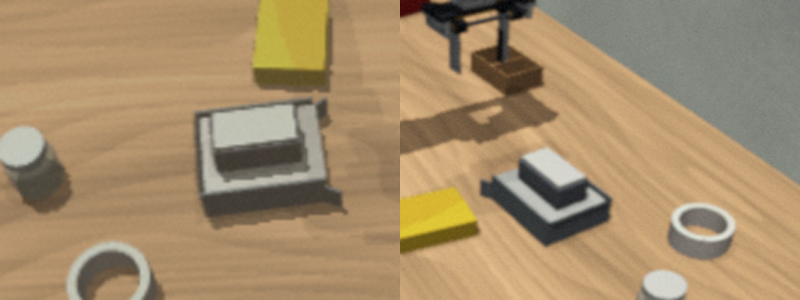

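```bash
python3 -c "
from bench import bot
print(bot.close_job())"
```

```text
the job is handed in; nothing more can be done
None
```

I packed the order and handed it in at about 17 s of the 72 s allowed: the carton is seated against the tray's back wall, the divider lies level on top, and the tub stands upright within about 5 mm of the middle. The jar, tape roll and bin did not move.

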